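# Gauge the pouring gap of an ingot mould

## Task

Set up the sheet-ingot mould and gauge its pouring gap: push the front plate back until it is firmly shut on the spacer frame that stands between the plates, and only then draw the taper gauge out of its wooden stand. Slide its blade straight down into the middle of the gap, broad faces against the plates, until it drags snugly on both of them, without ramming it or wedging the front plate off the frame again. Finish still gripping the gauge at that depth, with everything else on the bench left where it was.

Things in the scene. Friction and masses are not known exactly. Their poses are not given: they have to be found in the camera images.
- mould: dark steel ingot mould fixed to the bench: base 122 x 104 x 14 mm, upright plates 16 mm thick, 92 wide, tops 104 mm above the bench, rack for spare frames behind. Origin on the bench below the inner face of the back plate, mid width; x from front plate to back plate (robot on its -x side), y along the plates, z up. Guide rods along x at y = +-38 mm, z = 32 mm, reach 68 mm to -x
- back_plate: the mould's fixed back plate, 16 mm thick; its inner face is the mould's x = 0; origin and axes as the mould's. On top of each plate a pouring lip 44 mm wide flares outward, up to 9 mm above the plate
- front_plate (a joint): gap between the inner faces of front and back plate, m (0 to 0.034). The front plate slides along the mould's x on the rods; it is stiff (about 9 N moves it) and stays where it is left; a blade pressed down between the plates with more than about 11 N wedges it open again. It comes up hard against the spacer frame when the gap equals the frame's thickness (5, 6.5 or 8 mm)
- push_pad (a point): centre of the face of the round steel pad (28 mm across, 8 mm proud) on the outer (-x) face of the front plate, 74 mm above the bench; push here toward the mould's +x
- mould_mouth (a point): top edge of the back plate's inner face at mid width, 104 mm above the bench; axes as the mould's. The middle of the gap lies half the gap toward -x from here; clear depth below this point 78 mm, down to the frame's bottom bar
- gauge: taper gauge, 90 g: steel blade 80 mm long, 14 mm wide (its y), thickness (its x) growing evenly from 2 mm at the tip to 10 mm at the collar, so it drags 10 mm deep for each mm of gap above 2 mm; collar 16 x 24 x 4 mm, then handle 12 (x) by 18 (y) by 42 mm tall. Origin at the tip, z up along the blade to the handle. Stands blade down in the stand, collar resting on its top
- gauge_grip (a point): middle of the gauge's handle, 105 mm above the tip; axes as the gauge's. Held across the 18 mm (y), the gauge can swing a little between the fingers and so centres itself between the plates
- gauge_stand: fixed wooden block 70 x 100 x 88 mm with an upright slot 13.5 x 17.5 mm (x by y) through its middle that holds the gauge, and four small empty holes; origin: centre of its underside on the bench, x, y along its sides
- frame_thin: loose aluminium U-shaped spacer frame, 5 mm thick, 62 wide, 80 tall, open side up, opening 38 mm wide, bottom bar 12 mm tall; origin: centre of its underside, x through its thickness, z up. Any one of the three frames stands between the plates, the other two are spares in the rack behind the back plate
- frame_mid: loose aluminium U-shaped spacer frame, 6.5 mm thick, 62 wide, 80 tall, open side up, opening 38 mm wide, bottom bar 12 mm tall; origin: centre of its underside, x through its thickness, z up. Any one of the three frames stands between the plates, the other two are spares in the rack behind the back plate
- frame_thick: loose aluminium U-shaped spacer frame, 8 mm thick, 62 wide, 80 tall, open side up, opening 38 mm wide, bottom bar 12 mm tall; origin: centre of its underside, x through its thickness, z up. Any one of the three frames stands between the plates, the other two are spares in the rack behind the back plate
- boom_arm: fixed black folding boom over the right-hand back of the bench, to be kept clear of: a thin upright sheet of links, 60 mm thick, above the straight line from x 0.53, y -0.34 to x 0.79, y 0.12 on the bench, from 0.30 m above the bench upward (0.2 m near its post); the post stands at x 0.78, y 0.08
- black_box: bystander: small black box 39 x 43 x 31 mm; origin at its underside
- tape_roll: bystander: roll of tan tape 44 mm across, 19 mm tall; origin at its underside
- bench_jar: bystander: jar with black lid, 77 mm across, 67 mm tall; origin at its underside
- bench_tweezers: bystander: steel tweezers 118 mm long lying on the bench; origin at its underside

How it is judged:
On the way, in this order (a step that is already met when the one before it is completed fails the run):
1. the front plate is pushed firmly shut on the spacer frame while the gauge is still in its stand (height (world z) of gauge below 0.02 m and ((horizontal distance between frame_thin and mould_mouth below 0.012 m and value of joint front_plate below 0.006 m and contact force between front_plate and frame_thin above 2 N) or (horizontal distance between frame_mid and mould_mouth below 0.012 m and value of joint front_plate below 0.0075 m and contact force between front_plate and frame_mid above 2 N) or (horizontal distance between frame_thick and mould_mouth below 0.012 m and value of joint front_plate below 0.009 m and contact force between front_plate and frame_thick above 2 N))), for 0.1 s.
2. the gauge is drawn clear of its stand in the gripper (height (world z) of gauge above 0.09 m and contact force between the fingers and gauge above 1 N), for 0.1 s.
At the end, for the whole second after the job is handed in: Gripper holds the gauge (>1.5 N), still, upright (0.08 rad), square (0.2 rad), within 12 mm of mid width, pressing 0.5-25 N on each plate, no frame touched; tip 10 mm short to 15 mm past the depth where blade and frame are equally thick; plate gap within 1.5 mm of the frame's thickness (((horizontal distance between frame_thin and mould_mouth below 0.012 m and value of joint front_plate below 0.0065 m and z of gauge in the frame of mould_mouth between -0.045 and -0.02 m) or (horizontal distance between frame_mid and mould_mouth below 0.012 m and value of joint front_plate below 0.008 m and z of gauge in the frame of mould_mouth between -0.06 and -0.035 m) or (horizontal distance between frame_thick and mould_mouth below 0.012 m and value of joint front_plate below 0.0095 m and z of gauge in the frame of mould_mouth between -0.075 and -0.05 m)) and contact force between gauge and front_plate between 0.5 and 25 N and contact force between gauge and back_plate between 0.5 and 25 N and contact force between the fingers and gauge above 1.5 N and contact force between gauge and frame_thin below 0.5 N and contact force between gauge and frame_mid below 0.5 N and contact force between gauge and frame_thick below 0.5 N and angle between gauge's own z axis and vertical below 0.08 rad and angle between the x axis of gauge and the x axis of mould, either way round below 0.2 rad and y of gauge in the frame of mould_mouth between -0.012 and 0.012 m and linear speed of gauge below 0.01 m/s); the arm keeps its last pose, push and grip.
It fails at once if the gauge is rammed against the mould (over 40 N) (contact force between gauge and front_plate above 40 N or contact force between gauge and back_plate above 40 N).
It fails at once if a bystander is disturbed (moved over 25 mm) (distance of any of black_box, tape_roll, bench_jar, bench_tweezers from where it was at the start of the episode above 0.025 m).
It fails at once if a spacer frame is knocked out of its place (moved over 25 mm) (distance of any of frame_thin, frame_mid, frame_thick from where it was at the start of the episode above 0.025 m).
It also fails if it takes over 54 s, if anything falls off the work surface, if the arm or the gripper's body presses on something with over 40 N, if the wrist force passes 120 N, or if a joint passes its speed limit or range.

## Robot

A 7-joint arm with a two-finger parallel gripper is mounted at the origin on a cart in front of the work surface, level with it; the furniture and walls round the work are solid. World frame = base frame: x ahead of the robot, y to its left, z up, the work surface at z = 0. Lengths are in m, angles in rad, forces in N, time in s.
With the tool pointing down it reaches from about 0.425 to 0.95 m from the base axis. Payload 16.7 kg.
Tool frame: the origin (TCP) lies on the centre line of the jaws, within the pads' length; the fingertips stand 19 mm ahead of it and the grasp point (between the pads) is the TCP; z points along the fingers, y is the line along which they close (so a half turn about z gives the same grasp; the last joint's range is limited). The gripper opens to 94 mm and grips with 3 to 60 N. Pads are 16 mm wide; open, the fingers measure 119 mm over their backs; the gripper's body (75 mm by 177 mm) begins 78 mm behind the grasp point.
Start: joints at [-1.409, 0.426, 0.074, 1.606, -0.034, 1.111, -0.067], TCP at [0.206, 0.643, 0.224] pointing down, gripper open.
Joint ranges: [-2.85, 2.85], [-0.5, 2.14], [-1.23, 1.37], [0.21, 2.46], [-1.02, 4.16], [0.16, 2.05], [-2.73, 2.73]. Speed limits (rad/s): [1.89, 1.89, 2.39, 2.39, 3.01, 3.01, 3.01].

## Interface

Orientations are given as a unit quaternion [x, y, z, w].
In Python, from workcell import robot gives the robot as it stands.
- The arm moves only by the tool carry_out, never from a script. Its argument "increments" is a list of rows, each an object of numbers: "dx", "dy", "dz": the shift along the tool's x, y, z in mm; "spin": the turn about the tool's z in rad; "gripper": the opening, from -1 (shut) to 1 (fully open). A call has 1 to 12 rows; each row is the pose to reach, as a shift and turn from the pose commanded when the call began, along the tool's axes at that moment; what a row does not reach only later rows make up. A row lasts 1/12 s, in which the tool goes at most 41.7 mm and 7.16 degrees, less where a joint would pass 70% of its speed; a pose out of reach is approached as far as the arm can. A call with a gripper value outside its range is refused whole. The fingers move at their own pace and stop on an object; "newtons" is the grip in N (left out, the last holds). Time passes only in rows, so rows that repeat a pose let the fingers close. It gives the time, the measured TCP pose, the force, the opening and the grip force at its end, in the units of the state.
- robot.read_state(): the state, without advancing time (a new reading comes with each control period).
- robot.snapshot(name): name is "scene" or "top"; returns a dict with "frame" (400x640x3 uint8, red, green, blue), "z_map" (400x640 float32, m along the optical axis (not along the pixel's ray), 0 where there is no reading), "fx", "fy", "cx", "cy" (pixels), "position" and "rotation" of the camera in the world. Camera axes: x right, y down, z forward; pixel columns grow to the right and rows downward; lengths in m; the calibration is good to about 2 mm. A picture is of the moment at which its call begins.
- robot.job_done(): hands the job in; it is judged then, once.
The state is a dict: "time": time; "q": joint angles; "qd": joint speeds; "joint_efforts": joint torques, N m; "tool_pos": TCP position; "orientation": TCP orientation; "force": force on the tool from outside, world axes, zero at the start; "moment": the same for the moment, N m; "width": finger opening in m; "finger_force": force on a finger pad.
Only numpy, scipy, OpenCV 4.12 (cv2) and the standard library are available. Lean on these libraries where they do the work, as an engineer would, in place of code of your own. Each camera call takes 0.05 s, during which the arm holds its last target. There are 200 camera calls.

## Working session

There is one attempt and no reset: what is moved stays moved. The work goes in short steps, Python scripts to look and compute and a tool call to move; the robot and the scene stay as the last step left them, time stands still between calls to the robot, and variables do not carry over. Pictures are saved under pics/ and viewed, at most 10 in all, crops included, and the job is handed in when it is done.

Besides the shell and the picture viewer there is one more tool, called after "Request:" in YAML: its name, and indented under it one key for each argument. carry_out: Moves the arm, as the interface text tells. Its arguments: {"type":"object","properties":{"increments":{"type":"array","items":{"type":"object","properties":{"dx":{"type":"number"},"dy":{"type":"number"},"dz":{"type":"number"},"spin":{"type":"number"},"gripper":{"type":"number"}}}},"newtons":{"type":"number"}},"required":["increments"]}

```bash
mkdir -p pics; cat > h.py <<'E'
import numpy as np, cv2
from workcell import robot
def snap(n):
    s=robot.snapshot(n); np.savez(f'/tmp/{n}.npz',**s); return s
def load(n): return dict(np.load(f'/tmp/{n}.npz'))
def cloud(s):
    z=s['z_map']; v,u=np.indices(z.shape)
    p=np.stack([(u-s['cx'])*z/s['fx'],(v-s['cy'])*z/s['fy'],z],-1)
    return p@np.array(s['rotation']).T+s['position']
def save(im,f): cv2.imwrite(f,cv2.cvtColor(im,cv2.COLOR_RGB2BGR))
E
python3 - <<'E'
from h import *
for n in('scene','top'):
    s=snap(n); save(s['frame'],f'pics/{n}0.png'); print(n,s['position'],s['rotation'],s['fx'])
print(robot.read_state())
E
```

```text
scene [ 0.10091161 -0.57743736  0.73369268] [ 0.86063233 -0.25565738  0.1352928  -0.4191028 ] 496.7928961798866
top [0.42700592 0.09022642 0.99998276] [ 0.71085945 -0.69968056  0.0500522  -0.05119315] 398.033275464923
{'time': 0.1, 'q': array([-1.4095247 ,  0.42665132,  0.07384253,  1.6065431 , -0.03408064,
        1.11074972, -0.06712097]), 'qd': array([ 0.00122073, -0.00111748, -0.00044403,  0.00154042, -0.00114111,
       -0.00155395, -0.00186995]), 'joint_efforts': array([ 8.57738225e-03, -9.37462163e+01,  3.67744312e+00, -4.55043483e+01,
       -4.85307199e-02,  1.68041128e-02,  8.17519731e-05]), 'tool_pos': array([0.20632446, 0.6423173 , 0.22385736]), 'orientation': array([ 1.54778273e-01,  9.87949081e-01, -5.44863784e-04, -4.05845212e-05]), 'force': array([-0.18266808, -0.40603703,  0.53566685]), 'moment': array([-0.01334596,  0.04174159,  0.0142699 ]), 'finger_force': 0.0, 'width': 0.09404801991283564}
```

View pics/scene0.png

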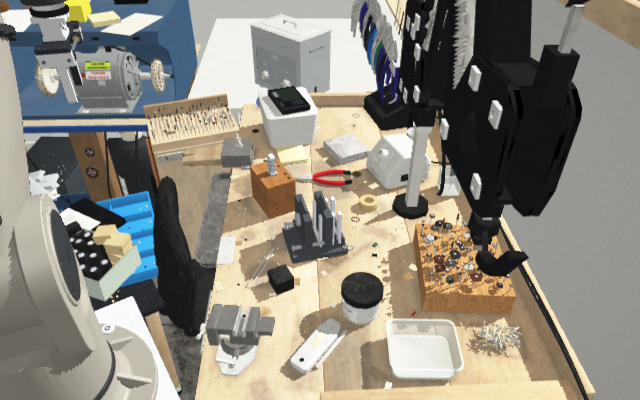

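View pics/top0.png

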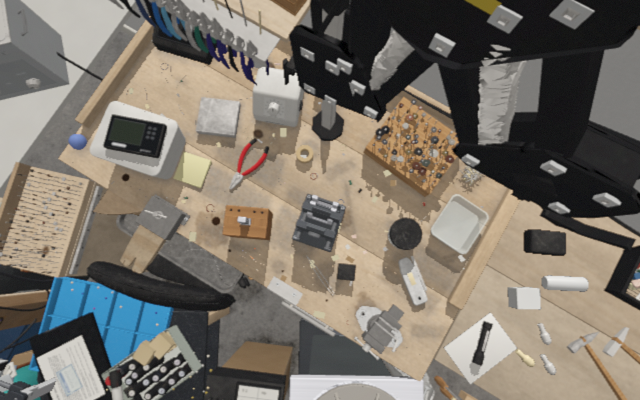

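The scene view shows the mould around (315,230), the stand with the gauge at (272,185), the black box at (281,279) and the jar at (361,297). In the top view the mould is at (319,222), the stand at (246,222) and the boom to the upper right. The camera rotation turns out to be a quaternion.

```bash
sed -i 's/np.array(s\[.rotation.\]).T/Rotation.from_quat(s["rotation"]).as_matrix().T/; 1a from scipy.spatial.transform import Rotation' h.py
python3 - <<'E'
from h import *
s=load('top'); c=cloud(s)
a=cv2.resize(s['frame'][185:265,210:360],None,fx=5,fy=5,interpolation=cv2.INTER_CUBIC); save(a,'pics/topc.png')
t=load('scene'); 
b=cv2.resize(t['frame'][145:270,240:360],None,fx=4.8,fy=4.8,interpolation=cv2.INTER_CUBIC); save(b,'pics/scc.png')
ct=cloud(t)
for n,C in(('top',c),('scene',ct)):
    print(n)
    P=C.reshape(-1,3)
    # height classes in the stand/mould regions
    m=(P[:,0]>.35)&(P[:,0]<.75)&(P[:,1]>-.15)&(P[:,1]<.35)
    P=P[m]
    for lo,hi in((.08,.096),(.097,.108),(.108,.118),(.12,.15)):
        q=P[(P[:,2]>lo)&(P[:,2]<hi)]; 
        print(lo,len(q),q.min(0).round(3),q.max(0).round(3))
    st=P[(P[:,2]>.083)&(P[:,2]<.093)&(P[:,1]>0.1)]
    if len(st): print('stand',cv2.minAreaRect(st[:,:2].astype(np.float32)*1000), np.median(st[:,2]))
E
```

```text
top
0.08 1530 [ 0.478 -0.133  0.08 ] [0.741 0.317 0.096]
0.097 486 [0.481 0.047 0.097] [0.562 0.269 0.108]
0.108 112 [0.493 0.07  0.108] [0.549 0.257 0.116]
0.12 53 [0.509 0.256 0.12 ] [0.521 0.274 0.136]
stand ((527.305419921875, 209.0793914794922), (94.61591339111328, 217.59326171875), 2.0750041007995605) 0.0873120046952463
scene
0.08 1316 [ 0.475 -0.134  0.08 ] [0.74  0.317 0.096]
0.097 467 [0.475 0.043 0.097] [0.558 0.27  0.108]
0.108 112 [0.491 0.068 0.108] [0.546 0.273 0.117]
0.12 58 [0.507 0.252 0.12 ] [0.52  0.272 0.135]
stand ((525.2432861328125, 208.41127014160156), (98.07412719726562, 221.48043823242188), 2.9876160621643066) 0.08737257189088588
```

View pics/topc.png

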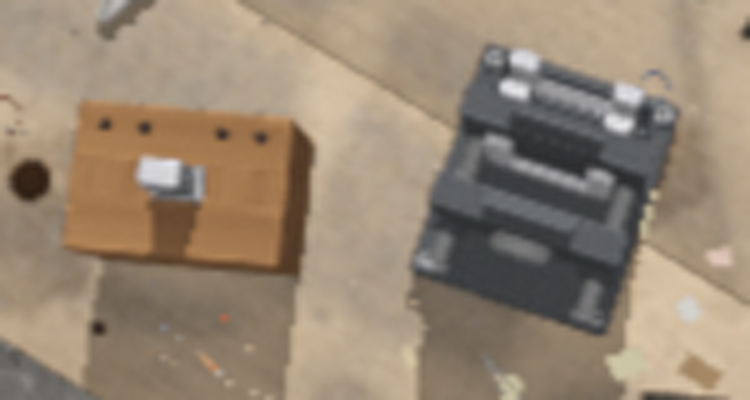

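View pics/scc.png

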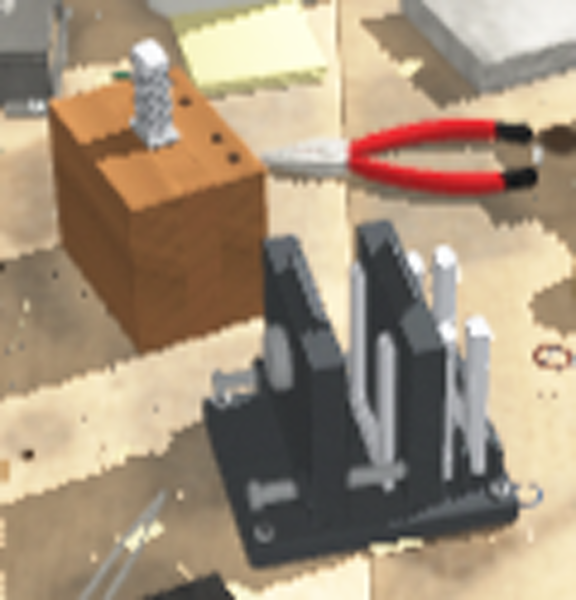

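The enlarged top crop shows the stand top with the gauge handle at crop (165,178) and four holes along its far edge. The two mould plates are open, with one frame standing against the back plate and two spares behind. The mould is yawed relative to the stand, and the pad is on the front plate's outer face.

```bash
python3 - <<'E'
from h import *
for n in('top','scene'):
    P=cloud(load(n)).reshape(-1,3); print(n)
    def box(x0,x1,y0,y1,z0,z1): return P[np.all((P>[x0,y0,z0])&(P<[x1,y1,z1]),1)]
    r=lambda q:[np.round(v,1) for v in cv2.minAreaRect((q[:,:2]*1000).astype(np.float32))]
    q=box(.44,.6,.18,.34,.084,.092); print('stand',len(q),r(q))
    q=box(.44,.6,.2,.34,.115,.14); print('handle',len(q),r(q)); h=q[q[:,2]>.128]; print(' top',len(h),h.mean(0),r(h))
    q=box(.44,.6,.02,.18,.1,.107); print('plates',len(q),r(q))
    L,lab,cen=cv2.kmeans((q[:,:2]*1000).astype(np.float32),2,None,(3,50,.01),5,0)
    for k in 0,1:
        w=q[lab[:,0]==k]; print(' pl',len(w),r(w),w[:,2].mean())
    q=box(.44,.65,.0,.2,.010,.018); print('base',len(q),r(q))
    q=box(.44,.65,.0,.2,.086,.099); print('frametop',len(q),np.round(q[:,2].mean(),4),r(q))
    np.savetxt(f'/tmp/{n}_fr.txt',q)
    q=box(.35,.5,.0,.2,.02,.06); print('front stuff',len(q),r(q) if len(q) else '')
E
```

```text
top
stand 1208 [array([515.7, 265.3]), array([100.9,  70.1]), np.float64(86.1)]
handle 58 [array([515.1, 264.8]), array([11.7, 18.1]), np.float64(0.9)]
 top 47 [0.51498286 0.26427665 0.13261921] [array([514.6, 264.9]), array([10.9, 17.6]), np.float64(1.6)]
plates 436 [array([520.6,  97.2]), array([91.3, 58.6]), np.float64(72.2)]
 pl 217 [array([527.6, 119. ]), array([45.5, 58.3]), np.float64(72.3)] 0.10376060919441701
 pl 219 [array([513.6,  75.2]), array([45.6, 58.4]), np.float64(71.7)] 0.10354710425322569
base 717 [array([551.5,  87.5]), array([103.4, 181.5]), np.float64(72.5)]
frametop 141 0.0925 [array([528.4,  95.2]), array([89.5, 88.5]), np.float64(72.5)]
front stuff 390 [array([448.4,  72.1]), array([178.7,  58.8]), np.float64(47.6)]
scene
stand 708 [array([513.1, 263.4]), array([104.8,  71. ]), np.float64(85.9)]
handle 74 [array([513.8, 261.8]), array([20.7, 13.5]), np.float64(85.4)]
 top 35 [0.51214039 0.26163039 0.1323813 ] [array([512.9, 262.4]), array([18.2, 11.4]), np.float64(84.8)]
plates 379 [array([518. ,  94.2]), array([96.3, 59.2]), np.float64(72.1)]
 pl 219 [array([510.3,  70.6]), array([47.2, 58.6]), np.float64(71.4)] 0.10352234682049148
 pl 160 [array([525.3, 116.6]), array([48. , 59.4]), np.float64(73.7)] 0.10360373731168052
base 808 [array([519.8,  93.2]), array([105.6, 122.2]), np.float64(71.3)]
frametop 296 0.0919 [array([525.7,  91.6]), array([93.9, 89.6]), np.float64(72.0)]
front stuff 722 [array([454.1,  66.8]), array([186.4,  76.4]), np.float64(47.4)]
```

```bash
python3 - <<'E'
from h import *
P=np.concatenate([cloud(load(n)).reshape(-1,3) for n in('top','scene')])
P=P[(P[:,2]>.02)&(P[:,2]<1)]
a=np.array([.206,.642]);b=np.array([.438,.122])
for t in np.linspace(.15,1,12):
    c=a+t*(b-a); d=np.linalg.norm(P[:,:2]-c,axis=1); q=P[d<.1]; w=P[d<.06]
    print(c.round(3),'r100',q[:,2].max().round(3) if len(q) else 0,'r60',w[:,2].max().round(3) if len(w) else 0)
X=np.array([.952,-.306]);Y=np.array([.306,.952])
for y0 in range(-100,101,20):
    l=(P[:,:2]-b-Y*y0/1000); m=(abs(l@X)<.05)&(abs(l@Y)<.01); print(y0,P[m][:,2].max().round(3) if m.any() else 0)
E
```

```text
[0.241 0.564] r100 0.431 r60 0.43
[0.259 0.524] r100 0.43 r60 0.346
[0.277 0.484] r100 0.346 r60 0
[0.295 0.443] r100 0 r60 0
[0.313 0.403] r100 0 r60 0
[0.33  0.363] r100 0 r60 0
[0.348 0.323] r100 0 r60 0
[0.366 0.283] r100 0 r60 0
[0.384 0.243] r100 0.09 r60 0
[0.402 0.202] r100 0.091 r60 0
[0.42  0.162] r100 1.0 r60 0.035
[0.438 0.122] r100 1.0 r60 1.0
-100 0.035
-80 0.036
-60 0
-40 1.0
-20 0.084
0 0.089
20 0.083
40 0.041
60 0
80 0
100 0.09
```

Request:
carry_out:
  increments:
    - {"dx":-380,"dy":-424,"dz":0,"gripper":-1}
    - {"dx":-380,"dy":-424,"dz":0,"gripper":-1}
    - {"dx":-380,"dy":-424,"dz":0,"gripper":-1}

```text
invalid input
```

Request:
carry_out:
  increments:
    - {"dx":-28,"dy":-31,"dz":0,"spin":0,"gripper":-1}
    - {"dx":-56,"dy":-62,"dz":0,"spin":0,"gripper":-1}
  newtons: 20

```text
time: 0.27
tool_pos: [0.2395, 0.5665, 0.2232]
orientation: [0.153, 0.988, -0.001, -0.0]
force: [2.6, 0.6, 0.3]
width: 0.0839
finger_force: 0.0
```

Request:
carry_out:
  increments:
    - {"dx":-324,"dy":-362,"dz":0,"spin":0,"gripper":-1}
    - {"dx":-324,"dy":-362,"dz":0,"spin":0,"gripper":-1}
    - {"dx":-324,"dy":-362,"dz":0,"spin":0,"gripper":-1}
    - {"dx":-324,"dy":-362,"dz":0,"spin":0,"gripper":-1}
    - {"dx":-324,"dy":-362,"dz":0,"spin":0,"gripper":-1}
    - {"dx":-324,"dy":-362,"dz":0,"spin":0,"gripper":-1}
    - {"dx":-324,"dy":-362,"dz":0,"spin":0,"gripper":-1}
    - {"dx":-324,"dy":-362,"dz":0,"spin":0,"gripper":-1}
    - {"dx":-324,"dy":-362,"dz":0,"spin":0,"gripper":-1}
    - {"dx":-324,"dy":-362,"dz":0,"spin":0,"gripper":-1}
    - {"dx":-324,"dy":-362,"dz":0,"spin":0,"gripper":-1}
    - {"dx":-324,"dy":-362,"dz":0,"spin":0,"gripper":-1}

```text
time: 1.27
tool_pos: [0.4392, 0.1192, 0.2246]
orientation: [0.156, 0.988, 0.0, 0.0]
force: [1.2, 0.1, 0.3]
width: 0.0038
finger_force: 0.0
```

Request:
carry_out:
  increments:
    - {"dx":0,"dy":-3,"dz":40,"spin":0,"gripper":-1}
    - {"dx":0,"dy":-3,"dz":80,"spin":0,"gripper":-1}
    - {"dx":0,"dy":-3,"dz":120,"spin":0,"gripper":-1}
    - {"dx":0,"dy":-3,"dz":150,"spin":0,"gripper":-1}
    - {"dx":0,"dy":-3,"dz":150,"spin":0,"gripper":-1}
    - {"dx":0,"dy":-3,"dz":150,"spin":0,"gripper":-1}

```text
time: 1.77
tool_pos: [0.4368, 0.1194, 0.074]
orientation: [0.155, 0.988, -0.001, -0.001]
force: [0.5, 0.5, 0.3]
width: 0.0009
finger_force: 0.0
```

```bash
python3 - <<'E'
from h import *
st=robot.read_state(); R=Rotation.from_quat(st['orientation']).as_matrix()
for p in((.4838,.1071,.074),(.5319,.0916,.104)):
    print((R.T@(np.array(p)-st['tool_pos'])*1000).round(1))
print(st['tool_pos'],st['force'],R[:,0],st['width'])
t=snap('scene'); save(cv2.resize(t['frame'][145:270,240:360],None,fx=4.8,fy=4.8,interpolation=cv2.INTER_CUBIC),'pics/push1.png')
E
```

```text
[-48.5   2.7  -0.1]
[-99.    2.6 -30.2]
[0.43676852 0.11937    0.07403258] [0.53608224 0.48037909 0.31646671] [-0.95190271  0.3063932   0.00210722] 0.0008754784763613849
```

View pics/push1.png

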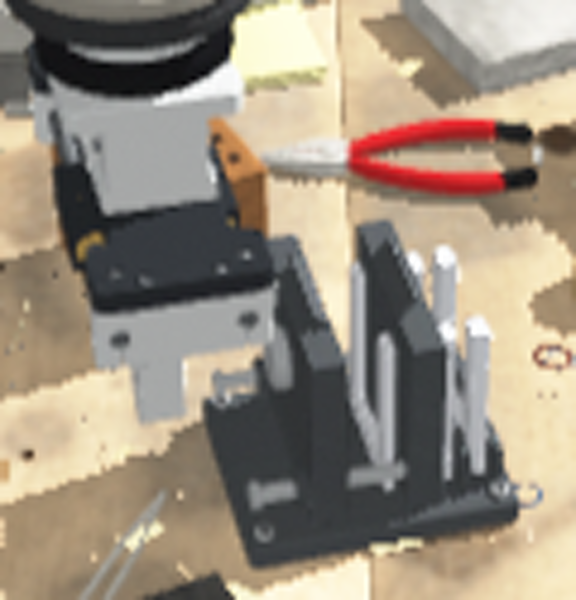

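The closed fingers hang in front of the pad (crop 160,390), clear of the rods. Next I push.

Request:
carry_out:
  increments:
    - {"dx":-20,"dy":2.6,"dz":0,"spin":0,"gripper":-1}
    - {"dx":-34,"dy":2.6,"dz":0,"spin":0,"gripper":-1}
    - {"dx":-37,"dy":2.6,"dz":0,"spin":0,"gripper":-1}
    - {"dx":-40,"dy":2.6,"dz":0,"spin":0,"gripper":-1}
    - {"dx":-43,"dy":2.6,"dz":0,"spin":0,"gripper":-1}
    - {"dx":-46,"dy":2.6,"dz":0,"spin":0,"gripper":-1}
    - {"dx":-48,"dy":2.6,"dz":0,"spin":0,"gripper":-1}
    - {"dx":-50,"dy":2.6,"dz":0,"spin":0,"gripper":-1}
    - {"dx":-52,"dy":2.6,"dz":0,"spin":0,"gripper":-1}

```text
time: 2.57
tool_pos: [0.4869, 0.1077, 0.0762]
orientation: [0.154, 0.988, 0.001, -0.0]
force: [-9.0, 3.5, 6.5]
width: 0.0004
finger_force: 4.9
```

Request:
carry_out:
  increments:
    - {"dx":-1,"dy":0,"dz":0,"spin":0,"gripper":-1}
    - {"dx":-2,"dy":0,"dz":0,"spin":0,"gripper":-1}
    - {"dx":-3,"dy":0,"dz":0,"spin":0,"gripper":-1}
    - {"dx":-4,"dy":0,"dz":0,"spin":0,"gripper":-1}
    - {"dx":-5,"dy":0,"dz":0,"spin":0,"gripper":-1}

```text
time: 2.98
tool_pos: [0.4916, 0.1062, 0.0762]
orientation: [0.154, 0.988, 0.001, -0.0]
force: [-8.7, 3.3, 5.0]
width: 0.0005
finger_force: 4.7
```

Request:
carry_out:
  increments:
    - {"dx":-1,"dy":0,"dz":0,"spin":0,"gripper":-1}
    - {"dx":-2,"dy":0,"dz":0,"spin":0,"gripper":-1}

```text
time: 3.15
tool_pos: [0.4935, 0.1056, 0.0762]
orientation: [0.154, 0.988, 0.001, -0.0]
force: [-8.6, 4.5, 5.5]
width: 0.0002
finger_force: 4.7
```

Request:
carry_out:
  increments:
    - {"dx":-1,"dy":0,"dz":0,"spin":0,"gripper":-1}
    - {"dx":-1.5,"dy":0,"dz":0,"spin":0,"gripper":-1}

```text
time: 3.32
tool_pos: [0.4949, 0.1051, 0.0762]
orientation: [0.154, 0.988, 0.001, -0.0]
force: [-8.9, 2.9, 5.3]
width: 0.0002
finger_force: 4.8
```

Request:
carry_out:
  increments:
    - {"dx":-0.5,"dy":0,"dz":0,"spin":0,"gripper":-1}
    - {"dx":-1,"dy":0,"dz":0,"spin":0,"gripper":-1}

```text
time: 3.48
tool_pos: [0.4959, 0.1048, 0.0762]
orientation: [0.154, 0.988, 0.001, -0.0]
force: [-8.9, 3.9, 5.6]
width: 0.0007
finger_force: 4.8
```

Request:
carry_out:
  increments:
    - {"dx":-0.5,"dy":0,"dz":0,"spin":0,"gripper":-1}
    - {"dx":-1,"dy":0,"dz":0,"spin":0,"gripper":-1}

```text
time: 3.65
tool_pos: [0.4959, 0.1048, 0.0761]
orientation: [0.154, 0.988, 0.001, -0.001]
force: [-16.8, 6.8, 13.2]
width: 0.0005
finger_force: 9.0
```

Request:
carry_out:
  increments:
    - {"dx":-0.5,"dy":0,"dz":0,"spin":0,"gripper":-1}
    - {"dx":-1,"dy":0,"dz":0,"spin":0,"gripper":-1}

```text
time: 3.82
tool_pos: [0.496, 0.1047, 0.076]
orientation: [0.154, 0.988, 0.001, -0.002]
force: [-21.9, 8.3, 17.4]
width: 0.0004
finger_force: 11.9
```

Request:
carry_out:
  increments:
    - {"dx":0,"dy":0,"dz":0,"spin":0,"gripper":-1}
    - {"dx":0,"dy":0,"dz":0,"spin":0,"gripper":-1}
    - {"dx":10,"dy":0,"dz":0,"spin":0,"gripper":-1}
    - {"dx":30,"dy":0,"dz":0,"spin":0,"gripper":-1}
    - {"dx":45,"dy":0,"dz":-15,"spin":0,"gripper":-1}
    - {"dx":45,"dy":0,"dz":-50,"spin":0,"gripper":0}
    - {"dx":45,"dy":0,"dz":-90,"spin":0,"gripper":0}
    - {"dx":45,"dy":0,"dz":-130,"spin":0,"gripper":0}
    - {"dx":45,"dy":0,"dz":-150,"spin":0,"gripper":0}
    - {"dx":45,"dy":0,"dz":-150,"spin":0,"gripper":0}

```text
time: 4.65
tool_pos: [0.4578, 0.1176, 0.2305]
orientation: [0.155, 0.988, 0.003, 0.003]
force: [-0.3, 0.1, -0.0]
width: 0.0302
finger_force: 0.0
```

Request:
carry_out:
  increments:
    - {"dx":-2,"dy":40,"dz":0,"spin":-0.08,"gripper":0}
    - {"dx":-4,"dy":80,"dz":0,"spin":-0.16,"gripper":0}
    - {"dx":-6,"dy":120,"dz":0,"spin":-0.243,"gripper":0}
    - {"dx":-8.6,"dy":156,"dz":0,"spin":-0.243,"gripper":0}
    - {"dx":-8.6,"dy":156,"dz":0,"spin":-0.243,"gripper":0}
    - {"dx":-8.6,"dy":156,"dz":0,"spin":-0.243,"gripper":0}
    - {"dx":-8.6,"dy":156,"dz":30,"spin":-0.243,"gripper":0}
    - {"dx":-8.6,"dy":156,"dz":50,"spin":-0.243,"gripper":0}
    - {"dx":-8.6,"dy":156,"dz":50,"spin":-0.243,"gripper":0}

```text
time: 5.4
tool_pos: [0.5099, 0.2608, 0.1721]
orientation: [0.035, 0.999, -0.001, -0.001]
force: [-0.6, -0.5, -0.7]
width: 0.0465
finger_force: 0.0
```

```bash
python3 - <<'E'
from h import *
s=snap('top');t=snap('scene')
st=robot.read_state(); R=Rotation.from_quat(st['orientation']).as_matrix()
print(st['tool_pos'],R[:,1],(R.T@(np.array([.5138,.2636,.114])-st['tool_pos'])*1000).round(1))
for n in('top','scene'):
    P=cloud(load(n)).reshape(-1,3)
    q=P[np.all((P>[.44,.02,.1])&(P<[.6,.18,.107]),1)]
    print(n,len(q),cv2.minAreaRect((q[:,:2]*1000).astype(np.float32)))
a=cv2.resize(s['frame'][190:250,270:360],None,fx=4.4,fy=4.4,interpolation=cv2.INTER_CUBIC)
b=cv2.resize(t['frame'][140:270,230:360],None,fx=3,fy=3,interpolation=cv2.INTER_CUBIC)
im=np.zeros((400,800,3),np.uint8); im[:a.shape[0],:a.shape[1]]=a; im[:390,400:790]=b; save(im,'pics/g1.png')
E
```

```text
[0.51159982 0.2618076  0.17534519] [ 6.90485117e-02  9.97613236e-01 -3.66830256e-04] [-2.1  2.  61.3]
top 442 ((530.9398803710938, 93.9334945678711), (91.37146759033203, 36.74549102783203), 72.28304290771484)
scene 374 ((528.4118041992188, 91.49604797363281), (95.32935333251953, 37.796730041503906), 71.71795654296875)
```

View pics/g1.png

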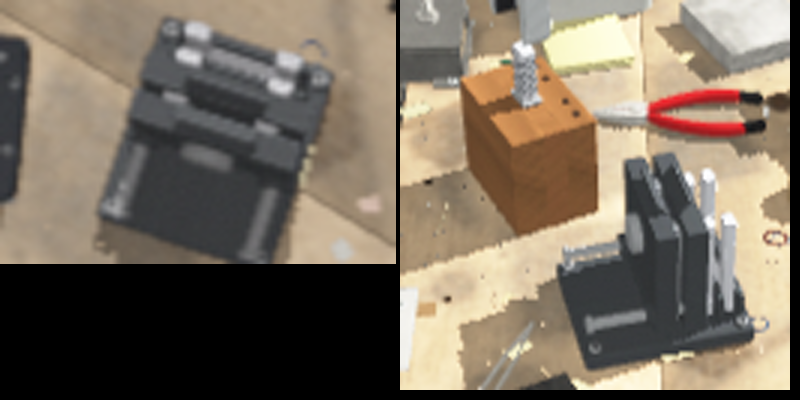

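The left panel shows the plates shut with a narrow gap of about 5 mm and the frames undisturbed. The right panel shows the gauge upright in its stand at (525,75), with the gripper just above it.

Request:
carry_out:
  increments:
    - {"dx":-1,"dy":1,"dz":20,"spin":0,"gripper":0}
    - {"dx":-1,"dy":1,"dz":20,"spin":0,"gripper":0}
    - {"dx":-1,"dy":1,"dz":20,"spin":0,"gripper":0}
    - {"dx":-1,"dy":1,"dz":20,"spin":0,"gripper":0}

```text
time: 5.83
tool_pos: [0.5134, 0.2637, 0.156]
orientation: [0.034, 0.999, 0.0, 0.001]
force: [0.9, 0.3, -0.4]
width: 0.047
finger_force: 0.0
```

```bash
python3 - <<'E'
from h import *
st=robot.read_state(); R=Rotation.from_quat(st['orientation']).as_matrix()
print(st['tool_pos'],(R.T@(np.array([.5138,.2636,.114])-st['tool_pos'])*1000).round(1),st['force'])
E
```

```text
[0.51338287 0.26366923 0.15604441] [-0.4 -0.1 42. ] [ 0.92137798  0.31049134 -0.42519322]
```

Request:
carry_out:
  increments:
    - {"dx":-0.4,"dy":0,"dz":20,"spin":0,"gripper":0}
    - {"dx":-0.4,"dy":0,"dz":35,"spin":0,"gripper":0}
    - {"dx":-0.4,"dy":0,"dz":42,"spin":0,"gripper":0}
    - {"dx":-0.4,"dy":0,"dz":42,"spin":0,"gripper":0}
    - {"dx":-0.4,"dy":0,"dz":42,"spin":0,"gripper":-1}
    - {"dx":-0.4,"dy":0,"dz":42,"spin":0,"gripper":-1}
    - {"dx":-0.4,"dy":0,"dz":42,"spin":0,"gripper":-1}
    - {"dx":-0.4,"dy":0,"dz":42,"spin":0,"gripper":-1}
    - {"dx":-0.4,"dy":0,"dz":42,"spin":0,"gripper":-1}
    - {"dx":-0.4,"dy":0,"dz":42,"spin":0,"gripper":-1}
  newtons: 20

```text
time: 6.67
tool_pos: [0.5136, 0.2638, 0.113]
orientation: [0.034, 0.999, 0.0, 0.0]
force: [-1.5, 0.1, 6.3]
width: 0.0178
finger_force: 20.0
```

Request:
carry_out:
  increments:
    - {"dx":0,"dy":0,"dz":-8,"spin":0,"gripper":-1}
    - {"dx":0,"dy":0,"dz":-18,"spin":0,"gripper":-1}
    - {"dx":0,"dy":0,"dz":-33,"spin":0,"gripper":-1}
    - {"dx":0,"dy":0,"dz":-50,"spin":0,"gripper":-1}
    - {"dx":0,"dy":0,"dz":-70,"spin":0,"gripper":-1}
    - {"dx":0,"dy":0,"dz":-90,"spin":0,"gripper":-1}
    - {"dx":0,"dy":0,"dz":-110,"spin":0,"gripper":-1}
    - {"dx":0,"dy":0,"dz":-130,"spin":0,"gripper":-1}
    - {"dx":0,"dy":0,"dz":-130,"spin":0,"gripper":-1}
    - {"dx":0,"dy":0,"dz":-130,"spin":0,"gripper":-1}

```text
time: 7.5
tool_pos: [0.5137, 0.2638, 0.2441]
orientation: [0.034, 0.999, 0.001, 0.001]
force: [-0.8, -0.3, -0.6]
width: 0.0177
finger_force: 20.0
```

Request:
carry_out:
  increments:
    - {"dx":-4,"dy":-25,"dz":0,"spin":0.05,"gripper":-1}
    - {"dx":-8,"dy":-50,"dz":0,"spin":0.1,"gripper":-1}
    - {"dx":-13,"dy":-80,"dz":0,"spin":0.15,"gripper":-1}
    - {"dx":-18,"dy":-110,"dz":0,"spin":0.2,"gripper":-1}
    - {"dx":-23,"dy":-140,"dz":0,"spin":0.243,"gripper":-1}
    - {"dx":-27.6,"dy":-160,"dz":0,"spin":0.243,"gripper":-1}
    - {"dx":-27.6,"dy":-169.6,"dz":0,"spin":0.243,"gripper":-1}
    - {"dx":-27.6,"dy":-169.6,"dz":0,"spin":0.243,"gripper":-1}
    - {"dx":-27.6,"dy":-169.6,"dz":0,"spin":0.243,"gripper":-1}
    - {"dx":-27.6,"dy":-169.6,"dz":0,"spin":0.243,"gripper":-1}

```text
time: 8.33
tool_pos: [0.529, 0.0937, 0.2422]
orientation: [0.154, 0.988, 0.0, -0.0]
force: [0.4, 0.2, -0.8]
width: 0.0177
finger_force: 20.0
```

```bash
python3 - <<'E'
from h import *
s=snap('top');t=snap('scene')
st=robot.read_state(); R=Rotation.from_quat(st['orientation']).as_matrix()
print(st['tool_pos'],R[:,0],(R.T@(np.array([.5297,.0927,.2441])-st['tool_pos'])*1000).round(1),st['width'],st['force'])
X=np.array([.952,-.306]);Y=np.array([.306,.952]);o=np.array([.5297,.0927])
P=cloud(t).reshape(-1,3)
m=(abs((P[:,:2]-o)@Y)<.03)&(abs((P[:,:2]-o)@X)<.03)&(P[:,2]>.118)&(P[:,2]<.215)
q=P[m]
for lo in np.arange(.12,.21,.01):
    w=q[(q[:,2]>=lo)&(q[:,2]<lo+.01)]
    if len(w): 
        a=(w[:,:2]-o)@X*1000;b=(w[:,:2]-o)@Y*1000; print(lo.round(2),len(w),a.min().round(1),a.max().round(1),b.min().round(1),b.max().round(1))
save(cv2.resize(t['frame'][120:250,240:360],None,fx=4.6,fy=4.6,interpolation=cv2.INTER_CUBIC),'pics/m1.png')
E
```

```text
[0.52915613 0.09382719 0.2422656 ] [-9.52577399e-01  3.04296168e-01  3.76331667e-04] [-0.9 -0.9 -1.8] 0.018060066180787416 [-0.20887137  0.43296687 -1.03244875]
0.13 4 -1.9 0.3 -9.3 2.0
0.14 10 -2.1 0.3 -7.1 4.1
0.15 11 -2.7 0.2 -9.4 3.7
0.16 18 -3.8 2.1 -7.8 9.6
0.17 21 -3.8 1.8 -9.0 6.5
0.18 20 -4.0 2.3 -8.9 4.3
0.19 21 -4.9 4.5 -8.6 2.7
0.2 31 -5.1 4.3 -9.4 8.8
```

View pics/m1.png

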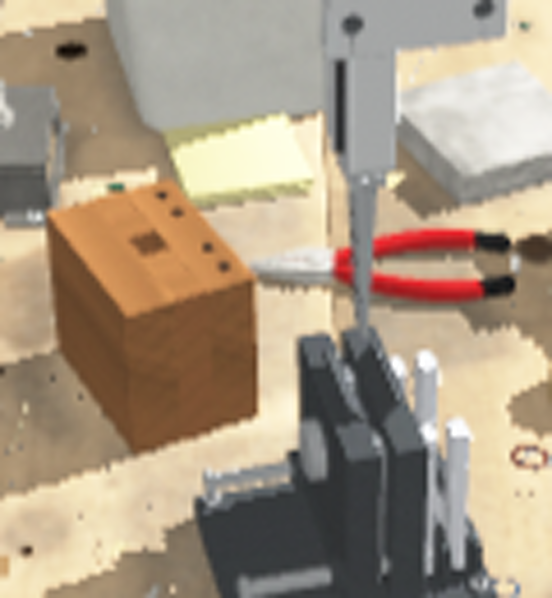

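The blade hangs upright with its tip just above the gap (365,325). Within the same camera it is centred on the gap to a fraction of a millimetre. Next I lower it.

Request:
carry_out:
  increments:
    - {"dx":-0.2,"dy":0,"dz":10,"spin":0,"gripper":-1}
    - {"dx":-0.2,"dy":0,"dz":18,"spin":0,"gripper":-1}
    - {"dx":-0.2,"dy":0,"dz":22,"spin":0,"gripper":-1}
    - {"dx":-0.2,"dy":0,"dz":26,"spin":0,"gripper":-1}
    - {"dx":-0.2,"dy":0,"dz":30,"spin":0,"gripper":-1}
    - {"dx":-0.2,"dy":0,"dz":34,"spin":0,"gripper":-1}
    - {"dx":-0.2,"dy":0,"dz":37,"spin":0,"gripper":-1}

```text
time: 9.02
tool_pos: [0.5295, 0.0925, 0.205]
orientation: [0.155, 0.988, -0.0, -0.0]
force: [-0.4, -0.3, -0.5]
width: 0.0176
finger_force: 20.0
```

Request:
carry_out:
  increments:
    - {"dx":0,"dy":0,"dz":2,"spin":0,"gripper":-1}
    - {"dx":0,"dy":0,"dz":4,"spin":0,"gripper":-1}
    - {"dx":0,"dy":0,"dz":6,"spin":0,"gripper":-1}

```text
time: 9.27
tool_pos: [0.5296, 0.0925, 0.1994]
orientation: [0.155, 0.988, 0.0, 0.0]
force: [0.0, -0.1, -0.9]
width: 0.0181
finger_force: 20.0
```

Request:
carry_out:
  increments:
    - {"dx":0,"dy":0,"dz":2,"spin":0,"gripper":-1}
    - {"dx":0,"dy":0,"dz":4,"spin":0,"gripper":-1}
    - {"dx":0,"dy":0,"dz":6,"spin":0,"gripper":-1}
    - {"dx":0,"dy":0,"dz":8,"spin":0,"gripper":-1}

```text
time: 9.6
tool_pos: [0.5295, 0.0926, 0.1913]
orientation: [0.155, 0.988, 0.0, -0.0]
force: [-1.0, -0.5, 0.6]
width: 0.0177
finger_force: 20.0
```

Request:
carry_out:
  increments:
    - {"dx":0,"dy":0,"dz":1,"spin":0,"gripper":-1}
    - {"dx":0,"dy":0,"dz":2,"spin":0,"gripper":-1}
    - {"dx":0,"dy":0,"dz":3,"spin":0,"gripper":-1}
    - {"dx":0,"dy":0,"dz":4,"spin":0,"gripper":-1}

```text
time: 9.93
tool_pos: [0.5294, 0.0926, 0.1874]
orientation: [0.155, 0.988, 0.0, -0.0]
force: [-1.1, 1.6, -0.9]
width: 0.0179
finger_force: 20.0
```

Request:
carry_out:
  increments:
    - {"dx":0,"dy":0,"dz":1,"spin":0,"gripper":-1}
    - {"dx":0,"dy":0,"dz":2,"spin":0,"gripper":-1}
    - {"dx":0,"dy":0,"dz":3,"spin":0,"gripper":-1}

```text
time: 10.18
tool_pos: [0.5294, 0.0926, 0.1844]
orientation: [0.155, 0.988, -0.0, -0.0]
force: [-2.9, 0.4, -0.2]
width: 0.0178
finger_force: 20.0
```

Request:
carry_out:
  increments:
    - {"dx":0.3,"dy":0,"dz":0.5,"spin":0,"gripper":-1}
    - {"dx":0.3,"dy":0,"dz":1,"spin":0,"gripper":-1}
    - {"dx":0.3,"dy":0,"dz":1.5,"spin":0,"gripper":-1}

```text
time: 10.43
tool_pos: [0.5292, 0.0926, 0.1829]
orientation: [0.155, 0.988, -0.0, -0.0]
force: [-1.1, 1.1, 0.8]
width: 0.0179
finger_force: 20.0
```

Request:
carry_out:
  increments:
    - {"dx":0,"dy":0,"dz":0.5,"spin":0,"gripper":-1}
    - {"dx":0,"dy":0,"dz":1,"spin":0,"gripper":-1}
    - {"dx":0,"dy":0,"dz":1.5,"spin":0,"gripper":-1}

```text
time: 10.68
tool_pos: [0.5292, 0.0926, 0.1814]
orientation: [0.155, 0.988, -0.0, -0.0]
force: [-3.0, -0.0, 0.4]
width: 0.0178
finger_force: 20.0
```

Request:
carry_out:
  increments:
    - {"dx":0,"dy":0,"dz":0.5,"spin":0,"gripper":-1}
    - {"dx":0,"dy":0,"dz":1,"spin":0,"gripper":-1}
    - {"dx":0,"dy":0,"dz":1.5,"spin":0,"gripper":-1}

```text
time: 10.93
tool_pos: [0.5292, 0.0926, 0.1799]
orientation: [0.155, 0.988, -0.0, -0.0]
force: [-3.2, 1.4, 1.1]
width: 0.0178
finger_force: 20.0
```

Request:
carry_out:
  increments:
    - {"dx":0.4,"dy":0,"dz":0,"spin":0,"gripper":-1}
    - {"dx":0.4,"dy":0,"dz":0.5,"spin":0,"gripper":-1}
    - {"dx":0.4,"dy":0,"dz":1,"spin":0,"gripper":-1}

```text
time: 11.18
tool_pos: [0.5289, 0.0927, 0.179]
orientation: [0.155, 0.988, -0.0, 0.0]
force: [-1.9, -0.1, -0.1]
width: 0.0178
finger_force: 20.0
```

Request:
carry_out:
  increments:
    - {"dx":0,"dy":0,"dz":0.5,"spin":0,"gripper":-1}
    - {"dx":0,"dy":0,"dz":1,"spin":0,"gripper":-1}

```text
time: 11.35
tool_pos: [0.5289, 0.0927, 0.1779]
orientation: [0.155, 0.988, -0.0, 0.0]
force: [-2.0, 0.0, 0.8]
width: 0.0181
finger_force: 20.0
```

Request:
carry_out:
  increments:
    - {"dx":0,"dy":0,"dz":0.5,"spin":0,"gripper":-1}
    - {"dx":0,"dy":0,"dz":1,"spin":0,"gripper":-1}

```text
time: 11.52
tool_pos: [0.5289, 0.0927, 0.177]
orientation: [0.155, 0.988, -0.0, 0.0]
force: [-1.9, 0.4, 1.5]
width: 0.0179
finger_force: 20.0
```

Request:
carry_out:
  increments:
    - {"dx":0.3,"dy":0,"dz":0.5,"spin":0,"gripper":-1}
    - {"dx":0.3,"dy":0,"dz":1,"spin":0,"gripper":-1}

```text
time: 11.68
tool_pos: [0.5288, 0.0928, 0.1761]
orientation: [0.155, 0.988, 0.0, 0.0]
force: [-1.9, -0.2, 4.1]
width: 0.018
finger_force: 20.0
```

Request:
carry_out:
  increments:
    - {"dx":0,"dy":0,"dz":0.5,"spin":0,"gripper":-1}
    - {"dx":0,"dy":0,"dz":1,"spin":0,"gripper":-1}

```text
time: 11.85
tool_pos: [0.5289, 0.0929, 0.1752]
orientation: [0.155, 0.988, 0.0, 0.0]
force: [-1.2, -0.5, 7.0]
width: 0.0179
finger_force: 20.0
```

Request:
carry_out:
  increments:
    - {"dx":0,"dy":0,"dz":0.5,"spin":0,"gripper":-1}
    - {"dx":0,"dy":0,"dz":1,"spin":0,"gripper":-1}

```text
time: 12.02
tool_pos: [0.529, 0.0929, 0.1744]
orientation: [0.155, 0.988, 0.0, 0.0]
force: [-3.5, -0.4, 9.7]
width: 0.0177
finger_force: 20.0
```

Request:
carry_out:
  increments:
    - {"dx":0,"dy":0,"dz":0.5,"spin":0,"gripper":-1}
    - {"dx":0,"dy":0,"dz":1,"spin":0,"gripper":-1}

```text
time: 12.18
tool_pos: [0.5289, 0.093, 0.1735]
orientation: [0.155, 0.988, 0.0, 0.0]
force: [-3.4, 0.4, 9.7]
width: 0.0177
finger_force: 20.0
```

Request:
carry_out:
  increments:
    - {"dx":0.2,"dy":0,"dz":-0.5,"spin":0,"gripper":-1}
    - {"dx":0.4,"dy":0,"dz":-1.0,"spin":0,"gripper":-1}
    - {"dx":0.4,"dy":0,"dz":-1.0,"spin":0,"gripper":-1}
    - {"dx":0.4,"dy":0,"dz":-1.0,"spin":0,"gripper":-1}

```text
time: 12.52
tool_pos: [0.5285, 0.0929, 0.1739]
orientation: [0.155, 0.988, -0.0, 0.0]
force: [4.6, 0.8, -5.9]
width: 0.018
finger_force: 20.0
```

```bash
python3 - <<'E'
from h import *
s=snap('top');t=snap('scene')
st=robot.read_state(); print(st['tool_pos'],st['force'],st['moment'],st['finger_force'])
X=np.array([.952,-.306]);Y=np.array([.306,.952])
for n,o in(('top',(.5309,.0939)),('scene',(.5284,.0915))):
    P=cloud(load(n)).reshape(-1,3); d=P[:,:2]-o
    q=P[(P[:,2]>.1)&(P[:,2]<.107)&(abs(d@X)<.05)&(abs(d@Y)<.05)]
    print(n,len(q),cv2.minAreaRect((q[:,:2]*1000).astype(np.float32)))
    for lo in np.arange(.115,.16,.005):
        w=P[(P[:,2]>=lo)&(P[:,2]<lo+.005)&(abs(d@X)<.012)&(abs(d@Y)<.015)]
        if len(w): e=(w[:,:2]-o)@np.c_[X,Y]*1000; print(lo.round(3),len(w),e.min(0).round(1),e.max(0).round(1))
save(cv2.resize(t['frame'][120:250,240:360],None,fx=4.6,fy=4.6,interpolation=cv2.INTER_CUBIC),'pics/m2.png')
E
```

```text
[0.52843485 0.09294419 0.17390959] [ 5.29906019  0.31739707 -5.50145315] [ 0.25548135 -1.28765045  0.03898605] 19.99816060066223
top 0 ((0.0, 0.0), (0.0, 0.0), 0.0)
scene 326 ((528.776611328125, 91.63433837890625), (95.26629638671875, 37.29632568359375), 72.51073455810547)
0.115 9 [-3.5 -7.9] [3.  6.2]
0.12 10 [-3.6 -6.7] [3.1 2.3]
0.125 9 [-3.8 -7.1] [2.8 1.8]
0.13 10 [-3.7 -6.8] [3.1 2.2]
0.135 10 [-4.2 -8.3] [ 4.8 -0.6]
0.14 11 [-4.6 -8.7] [ 4.7 -2.3]
0.145 4 [ -4.6 -10.3] [ 3.5 -7.9]
0.15 23 [ -8.7 -14.2] [ 7.5 13.7]
0.155 11 [ -9.6 -15. ] [ 8.4 11.7]
```

View pics/m2.png

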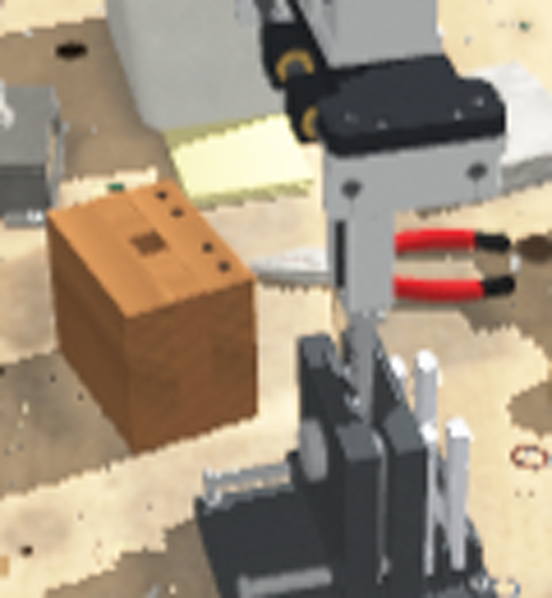

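The gauge sits centred in the closed gap with everything else unmoved. It is self-locked in the taper, so I relax the arm towards a light downward press with no side force.

Request:
carry_out:
  increments:
    - {"dx":-0.2,"dy":0,"dz":0.4,"spin":0,"gripper":-1}
    - {"dx":-0.25,"dy":0,"dz":0.8,"spin":0,"gripper":-1}
    - {"dx":-0.25,"dy":0,"dz":0.8,"spin":0,"gripper":-1}
    - {"dx":-0.25,"dy":0,"dz":0.8,"spin":0,"gripper":-1}

```text
time: 12.95
tool_pos: [0.5286, 0.0929, 0.1736]
orientation: [0.155, 0.988, 0.0, 0.0]
force: [0.7, 0.1, 6.3]
width: 0.0183
finger_force: 20.0
```

```bash
python3 -c "
from workcell import robot
s=robot.read_state();print(s['force'],s['tool_pos']);print(robot.job_done())"
```

```text
[0.70989321 0.05955286 6.31611062] [0.52860745 0.09290558 0.17356144]
the job is handed in; nothing more can be done
None
```

I handed the job in with the front plate shut on the frame, which I took to be the 5 mm one from the measured gap; the gauge is still gripped upright mid-gap, about 35 mm deep, pressing with roughly 6 N, and the verdict was not shown.

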